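Pack the bamboo bowl covers into the vanity case

ROBOT

A 6-joint arm with a two-finger parallel gripper is mounted at the origin on the work surface. World frame = base frame: x ahead of the robot, y to its left, z up, the work surface at z = 0. Lengths are in m, angles in rad, forces in N, time in s.
With the tool pointing down it reaches from about 0.275 to 0.75 m from the base axis. Payload 10.2 kg.
Tool frame: the origin (TCP) lies midway between the tips of the shut fingers; the grasp point (between the pads) lies 19 mm behind it (env.hold_point_z is the distance from the TCP to the grasp point, in m); x points along the fingers, z is the direction in which the jaws open and shut, and the axes are right-handed (so a half turn about x gives the same grasp; the last joint's range is limited). The gripper opens to 85 mm and grips with 20 to 120 N. Pads are 22 mm wide; open, the fingers measure 114 mm over their backs; the gripper's body (76 mm by 85 mm) begins 54 mm behind the grasp point. The pads swing forward as they close: fully open they stand 13 mm farther back than shut.
Start: joints at [-1.541, 0.313, 1.498, -0, 1.331, -0.223], TCP at [0.131, -0.508, 0.231] pointing down, gripper open.
Joint ranges: [-2.94, 2.94], [-0.97, 2.17], [0.19, 2.56], [-1.23, 4.37], [0.02, 3.11], [-2.88, 2.88]. Speed limits (rad/s): [2.39, 2.39, 3.01, 3.14, 3.14, 3.14].

INTERFACE

Orientations are given as a unit quaternion [x, y, z, w].
In Python, from bench import env, kinematics, monitor, eyes, job gives the robot as it stands. The module is installed in compiled form; this text tells all that it offers. Calls block until the motion is done:
- env.reach(position, orientation): joint-space move of the TCP to a pose.
- env.movel(position, velocity=0.15, frame=None, guard=None): straight line of the TCP; frame=None keeps the orientation; velocity is the mean speed in m/s. With guard (N) it stops when the force on the tool has changed by that much, and returns True; else False.
- env.set_joints(angles): joint-space move.
- env.release() and env.close_gripper(effort=None): open the fingers fully, or close them until they stop; effort is the grip in N (None keeps the last).
- env.hold(seconds).
- kinematics.ik(position, orientation): joint angles nearest the present ones, or None.
- monitor.sense(): the state.
- eyes.grab_frame(name): name is "side" or "top" or "wrist"; returns a dict with "frame" (420x560x3 uint8, red, green, blue), "mtx" (3x3 intrinsics, pixels), "k1" (the pictures are not rectified: a ray, as slopes to the right and down, at radius r is drawn at 1 + k1 r^2 times it, then the intrinsics apply), "view" (4x4, takes a point from world to camera coordinates). Camera axes: x right, y down, z forward; pixel columns grow to the right and rows downward; lengths in m; the calibration is good to about 2 mm. A picture is of the moment at which its call begins. There is no depth.
A pose or a line that the arm cannot do raises env.MotionError and nothing moves.
- job.hand_in(): hands the job in, once; it reports no verdict.
The state is a dict: "clock": time; "joints": joint angles; "qvel": joint speeds; "joint_efforts": joint torques, N m; "position": TCP position; "ee_rot": TCP orientation; "contact_force": force on the tool from outside, world axes, zero at the start; "ft_torque": the same for the moment, N m; "finger_gap": opening from 0.0 (shut) to 1.0 (fully open).
Only numpy, scipy, OpenCV 4.12 (cv2) and the standard library are available. Lean on these libraries where they do the work, as an engineer would, in place of code of your own. Each camera call takes 0.05 s, during which the arm holds its last target. There are 200 camera calls.

TASK

Pack away the bamboo bowl covers that lie upside down on the slab: slide the case's safety tab aside, lift the latch and open the lid right up, then stack the covers in the case, still upside down, each cupped level inside the next larger one with the largest standing on the case floor. Then shut the lid, press the latch home and slide the safety tab back to locked, leaving the other toiletries where they are.

Things in the scene. Friction and masses are not known exactly. Their poses are not given: they have to be found in the camera images.
- case_floor (a point): Grey-green hard-shell vanity case, fixed on the slab: open-topped base 200 mm front to back (its x) by 230 mm wide (its y), 80 mm high, walls and floor 6 mm thick, with a hinged lid 24 mm deep: shut it stands 104 mm high and is 93 mm deep inside. Origin: centre of the inner floor, 6 mm over the slab; x points from its front (latch side, near the robot) to its back (hinge), z up.
- lid (a joint): Angle of the case lid, rad: 0 shut, growing as the front edge rises; 1.6 is the stop, just past upright. A friction hinge: the lid (0.28 kg) stays at any angle and needs about 2 to 4 N at its front edge to move. While the latch is down (below about 0.15) it holds the lid shut.
- lid_hinge (a point): Middle of the lid's hinge line, on the top back edge of the base, 80 mm over the slab; the hinge line runs along the case's y. The lid turns about it.
- lid_front (a point): Middle of the front edge of the lid's outer (top) face; with the lid shut it lies 200 mm ahead of the hinge line and 24 mm above it. The lid is a shallow box, 230 mm wide, with 5 mm walls; its outer face is flat but for the safety tab.
- latch (a joint): Angle of the lift latch, rad: 0 hanging down the case's front, its claw under a keeper lip of the base; grows as its lower end swings outwards and up; 1.57 sticks straight out from the lid, 1.8 is its stop. Stiff (0.05 N m), stays where left. It cannot lift past about 0.2 while the safety tab is locked. The lid must be fully down for the claw to go under the keeper.
- latch_hinge (a point): Middle of the latch's hinge pin, which is carried by the lid: parallel to the lid's hinge line, with the lid shut 12 mm ahead of the case's front face and 98 mm over the slab.
- latch_bar (a point): Centre of the chrome finger bar at the latch's lower end: a roller 12 mm thick and 30 mm long, along the case's y, that turns freely about its own axis; with the latch down 29 mm ahead of the case's front, 68 mm over the slab, 17 mm ahead of and 30 mm below the latch's hinge pin. Can be pinched by its two ends to swing the latch and, with the latch up at its stop, to raise the lid.
- tab (a joint): Position of the safety tab, m: 0 locked (its bolt stands behind the horn of the latch, which then cannot lift), growing as it slides to the case's +y (left as seen from the robot); 0.018 is its stop, fully released. About 1.5 to 2 N to slide; it stays where left. It locks again only with the latch down.
- tab_nub (a point): Centre of the thumb nub of the black safety tab on the lid's top near the front edge, above the latch: 12 mm (x) by 14 mm (y) by 13 mm high, on a slide plate 5 mm thick, 48 by 16 mm, that lies on the lid; with the lid shut the nub's centre is 115.5 mm and its top 122 mm over the slab. Moves with the tab.
- cover_a_mid (a point): Turned bamboo bowl cover, largest of four sizes (some may be absent): dome 132 mm across the rim, walls 8 mm, a flat knob 52 mm wide, 10 mm high on its crown; 160 g. Lies inverted on its knob, hollow up (z). Origin: axis, half its height of 46 mm. Rim nearly upright, can be pinched. Flat inner floor 16 mm up carries the next knob, whose rim then stands 13 mm higher.
- cover_b_mid (a point): Turned bamboo bowl cover, second of four sizes (some may be absent): dome 110 mm across the rim, walls 8 mm, a flat knob 48 mm wide, 10 mm high on its crown; 120 g. Lies inverted on its knob, hollow up (z). Origin: axis, half its height of 43 mm. Rim nearly upright, can be pinched. Flat inner floor 16 mm up carries the next knob, whose rim then stands 13 mm higher.
- cover_c_mid (a point): Turned bamboo bowl cover, third of four sizes (some may be absent): dome 88 mm across the rim, walls 8 mm, a flat knob 44 mm wide, 10 mm high on its crown; 85 g. Lies inverted on its knob, hollow up (z). Origin: axis, half its height of 40 mm. Rim nearly upright, can be pinched. Flat inner floor 16 mm up carries the next knob, whose rim then stands 13 mm higher.
- cover_d_mid (a point): Turned bamboo bowl cover, smallest of four sizes (some may be absent): dome 66 mm across the rim, walls 8 mm, a flat knob 38 mm wide, 10 mm high on its crown; 55 g. Lies inverted on its knob, hollow up (z). Origin: axis, half its height of 37 mm. Rim nearly upright, can be pinched. Flat inner floor 16 mm up carries the next knob, whose rim then stands 13 mm higher.
- massager: Hard silicone scalp massager, black, 76 mm across and 62 mm high; origin: centre of its underside. A bystander.
- rollon: Roll-on bottle with a chrome cap, 31 mm across and 92 mm high, upright; origin: centre of its foot. A bystander.
- compact: Closed round compact mirror, 72 mm across and 14 mm thick; origin: centre of its underside. A bystander.
- cream: Small glass cream jar, 54 mm across and 48 mm high; origin: centre of its foot. A bystander.
Not all that is in view belongs to the job. What is shaped like the part that bears cover_b_mid but purple or red is not meant.

How it is judged:
By the outcome, as a careful person would: the job done as asked, in the order asked, and still so for the second after the job is handed in, with the robot touching nothing.
Of cover_a, cover_b, cover_c, cover_d only 3 to 4 are there at a start; the rules pass over those that are not, and their reading is None.
At some moment in a run one of cover_a, cover_b, cover_c, cover_d may be knocked a few centimetres aside while the robot is not near it.
It also fails if it takes over 210 s, if anything falls off the work surface, if the arm or the gripper's body presses on something with over 40 N, if the wrist force passes 120 N, or if a joint passes its speed limit or range.

## Working session

There is one attempt and no reset: what is moved stays moved. The work goes in short steps, each a Python script; the robot and the scene stay as the last script left them, time stands still between calls to the robot, and variables do not carry over. Pictures are saved under pics/ and viewed, on a budget of 14 in all, crops included, one or two more only if the job needs it, and the job is handed in when it is done.

```bash
mkdir -p pics; ls
cat > h.py <<'E'
import numpy as np, cv2
from bench import env, kinematics, monitor, eyes, job
from scipy.spatial.transform import Rotation as R
def grab(n):
    f=eyes.grab_frame(n); return f
def save(f,name,crop=None,s=1):
    im=cv2.cvtColor(f["frame"],cv2.COLOR_RGB2BGR)
    if crop: a,b,c,d=crop; im=im[b:d,a:c]
    if s!=1: im=cv2.resize(im,None,fx=s,fy=s,interpolation=cv2.INTER_CUBIC)
    cv2.imwrite("pics/"+name,im)
def ray(f,u,v):
    K=f["mtx"]; d=np.array([(u-K[0][2])/K[0][0],(v-K[1][2])/K[1][1]])
    s=d.copy()
    for _ in range(20): s=d/(1+f["k1"]*(s@s))
    V=np.array(f["view"]); Rm=V[:3,:3]; c=-Rm.T@V[:3,3]
    return c, Rm.T@np.array([s[0],s[1],1.])
def onz(f,u,v,z):
    c,d=ray(f,u,v); return c+d*(z-c[2])/d[2]
def proj(f,p):
    V=np.array(f["view"]); q=V[:3,:3]@np.array(p)+V[:3,3]; s=q[:2]/q[2]; s=s*(1+f["k1"]*(s@s))
    K=f["mtx"]; return np.array([K[0][0]*s[0]+K[0][2],K[1][1]*s[1]+K[1][2]])
def tri(f1,p1,f2,p2):
    A=np.zeros((3,3));b=np.zeros(3)
    for f,p in((f1,p1),(f2,p2)):
        c,d=ray(f,*p); d/=np.linalg.norm(d); M=np.eye(3)-np.outer(d,d); A+=M;b+=M@c
    return np.linalg.solve(A,b)
E
python3 - <<'E'
from h import *
t=grab("top");s=grab("side")
save(t,"t1.png",s=1.4);save(s,"s1.png",s=1.4)
for f in(t,s):
    print(np.round(f["mtx"],1).tolist(),f["k1"],np.round(f["view"],3).tolist())
st=monitor.sense();print({k:np.round(v,3).tolist() for k,v in st.items()}, env.hold_point_z)
E
```

```text
pics
[[394.4, 0.0, 278.4], [0.0, 394.4, 202.7], [0.0, 0.0, 1.0]] 0.028441922872289256 [[-0.022, -1.0, 0.011, -0.049], [-0.995, 0.02, -0.093, 0.526], [0.093, -0.013, -0.996, 1.329], [0.0, 0.0, 0.0, 1.0]]
[[448.5, 0.0, 279.4], [0.0, 448.5, 216.2], [0.0, 0.0, 1.0]] -0.0964694427470776 [[-0.876, -0.482, -0.002, 0.436], [-0.348, 0.634, -0.69, 0.277], [0.334, -0.604, -0.724, 1.015], [0.0, 0.0, 0.0, 1.0]]
{'clock': 0.1, 'joints': [-1.541, 0.313, 1.498, -0.0, 1.331, -0.223], 'qvel': [-0.0, -0.002, -0.002, -0.001, 0.001, -0.001], 'joint_efforts': [0.001, -41.29, -26.014, -0.0, 0.003, -0.0], 'position': [0.131, -0.508, 0.231], 'ee_rot': [0.433, 0.559, -0.433, 0.559], 'contact_force': [-0.55, 0.138, -0.116], 'ft_torque': [0.046, 0.007, -0.026], 'finger_gap': 1.004} 0.0187
```

View pics/t1.png

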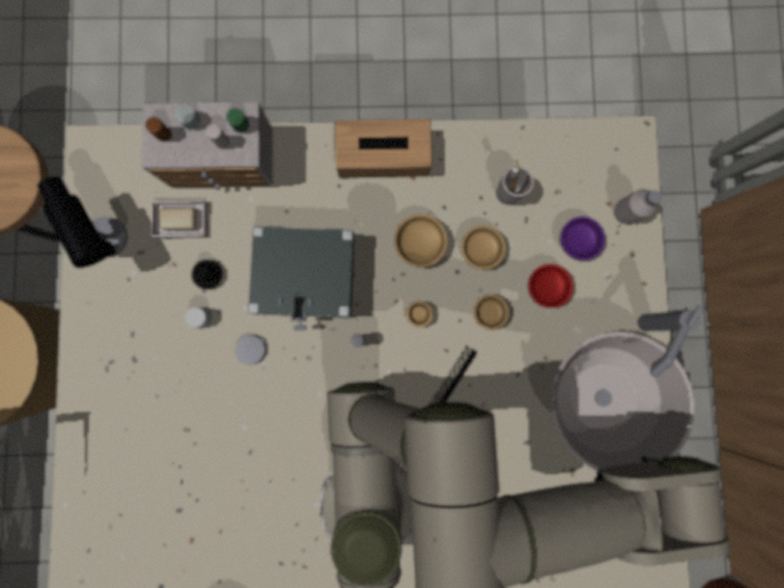

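View pics/s1.png

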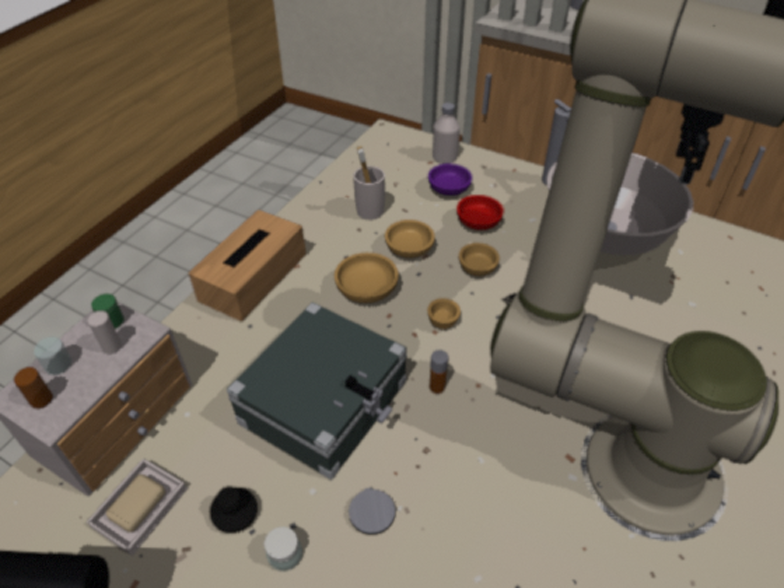

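The top view (1.4x pixels) shows four bamboo covers: a at (422,241), b at (484,248), c at (492,312) and d at (420,314). Purple (583,238) and red (551,285) are b-shaped decoys. The case is at about (302,272), with its tab at (298,305) and the latch at its lower edge. The roll-on is just ahead and to the right of the case at (359,341).

```bash
cat >> h.py <<'E'
HT=dict(a=.046,b=.043,c=.040,d=.037); DI=dict(a=.132,b=.110,c=.088,d=.066)
def covers(f,zoff=None,minA=60):
    h=cv2.cvtColor(f["frame"],cv2.COLOR_RGB2HSV)
    m=cv2.inRange(h,(8,85,50),(26,255,255)); m=cv2.morphologyEx(m,cv2.MORPH_CLOSE,np.ones((5,5)))
    cs,_=cv2.findContours(m,cv2.RETR_EXTERNAL,cv2.CHAIN_APPROX_NONE); out=[]
    for c in cs:
        if cv2.contourArea(c)<minA: continue
        p=np.array([onz(f,u,v,.041)[:2] for u,v in c[:,0]],np.float32)
        (x,y),r=cv2.minEnclosingCircle(p); e=cv2.fitEllipse(p) if len(p)>5 else None
        out.append((x,y,2*r,e[0],e[1],c[:,0].mean(0)))
    return out
E
python3 - <<'E'
from h import *
t=grab("top");s=grab("side")
for n,f in(("top",t),("side",s)):
    print(n)
    for o in covers(f):
        if .05<o[2]<.17: print(np.round(o[:3],3),np.round(o[3],3),np.round(o[4],3),np.round(o[5]))
h=cv2.cvtColor(t["frame"],cv2.COLOR_RGB2HSV)
x0,y0,x1,y1=170,155,262,238
sub=t["frame"][y0:y1,x0:x1].astype(int)
m=((sub[...,1]+3>=sub[...,0])&(sub.sum(2)<200)).astype(np.uint8)*255
m=cv2.morphologyEx(m,cv2.MORPH_OPEN,np.ones((5,5)))
c=max(cv2.findContours(m,cv2.RETR_EXTERNAL,cv2.CHAIN_APPROX_NONE)[0],key=cv2.contourArea)
p=np.array([onz(t,u+x0,v+y0,.104)[:2] for u,v in c[:,0]],np.float32)
r=cv2.minAreaRect(p);print(r,cv2.boxPoints(r))
save(t,"t2.png",(165,150,275,260),5);
save(s,"s2.png",(150,210,330,345),4)
for n in((422,241),(484,248),(492,312),(420,314),(551,285),(583,238)): print(n, t["frame"][int(n[1]/1.4),int(n[0]/1.4)], h[int(n[1]/1.4),int(n[0]/1.4)])
E
```

```text
top
[ 0.449 -0.128  0.063] [ 0.449 -0.129] [0.056 0.061] [299. 224.]
[ 0.451 -0.303  0.084] [ 0.451 -0.303] [0.079 0.082] [351. 223.]
[ 0.608 -0.29   0.108] [ 0.608 -0.289] [0.103 0.105] [345. 177.]
[ 0.628 -0.137  0.131] [ 0.628 -0.138] [0.124 0.127] [300. 172.]
[0.918 0.508 0.059] [0.923 0.51 ] [0.033 0.053] [111.  91.]
side
[0.384 0.034 0.051] [0.386 0.034] [0.028 0.05 ] [312. 272.]
[1.01  0.396 0.109] [1.017 0.397] [0.041 0.111] [ 23. 277.]
[ 0.45  -0.11   0.092] [ 0.448 -0.116] [0.06  0.084] [316. 224.]
[ 0.453 -0.29   0.105] [ 0.45  -0.293] [0.082 0.1  ] [342. 185.]
((0.4703807830810547, 0.1536182463169098), (0.016001006588339806, 0.016298161819577217), 89.64302825927734) [[0.46218202 0.14566867]
 [0.47847983 0.14556713]
 [0.47857955 0.16156782]
 [0.46228173 0.16166936]]
(422, 241) [145 121  84] [ 18 107 145]
(484, 248) [141 114  81] [ 17 109 141]
(492, 312) [123 101  70] [ 18 110 123]
(420, 314) [144 119  83] [ 18 108 144]
(551, 285) [119  35  33] [  1 184 119]
(583, 238) [ 80  44 104] [138 147 104]
```

View pics/t2.png

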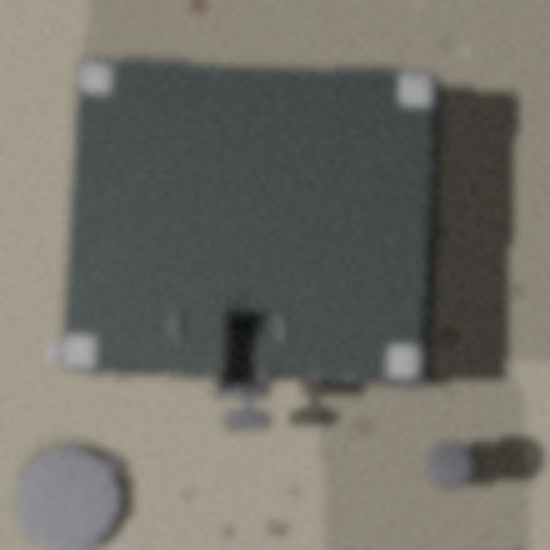

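View pics/s2.png

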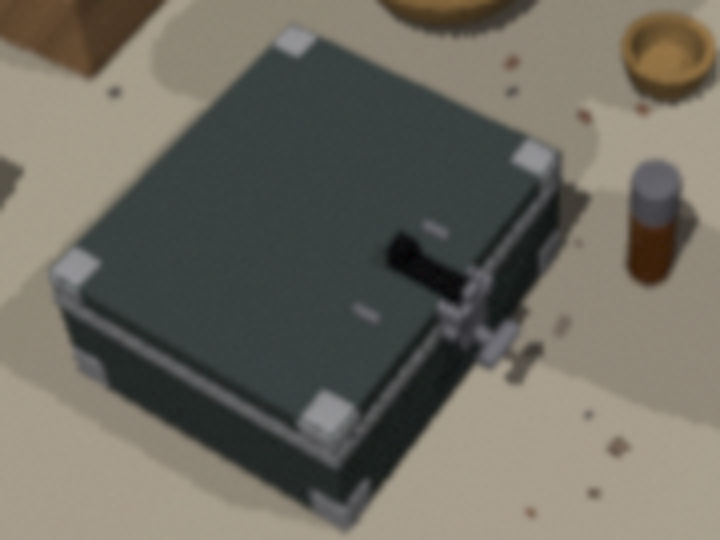

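Run:
```python
from h import *
t=grab("top");s=grab("side")
T=lambda x,y:(165+x/5-.4,150+y/5-.4); S=lambda x,y:(150+x/4-.4,210+y/4-.4)
P=[onz(t,*T(*p),.104) for p in((80,62),(433,72),(430,382),(62,365))]
print(np.round(P,3)); 
for i in range(4): print(np.linalg.norm(P[i]-P[i-1]))
print("side corners",[np.round(onz(s,*S(*p),.104),3) for p in((292,24),(560,150),(52,268),(338,462))])
print("nub top", onz(t,*T(243,318),.116), onz(s,*S(403,245),.118), tri(t,T(243,318),s,S(403,248)))
print("bar", onz(t,*T(247,417),.068), onz(s,*S(500,342),.068), tri(t,T(247,417),s,S(500,342)))
print("rollon", onz(t,*T(452,465),.092),"compact",onz(t,*T(72,495),.014))
```

```text
[[0.656 0.256 0.104]
 [0.645 0.027 0.104]
 [0.444 0.032 0.104]
 [0.46  0.267 0.104]]
0.19675907359009673
0.22896674679623644
0.20163983961947832
0.23549631707597043
side corners [array([0.646, 0.028, 0.104]), array([0.449, 0.038, 0.104]), array([0.66 , 0.253, 0.104]), array([0.451, 0.279, 0.104])]
nub top [0.48653119 0.14943787 0.116     ] [0.48792973 0.15150749 0.118     ] [0.48767446 0.15027174 0.11368091]
bar [0.42459122 0.1545413  0.068     ] [0.42565534 0.15277817 0.068     ] [0.42466778 0.15420892 0.07056762]
rollon [0.39035362 0.01918386 0.092     ] compact [0.37535456 0.28173774 0.014     ]
```

Checks agree: the lid measures 0.20 x 0.23, yaw is about -0.05, and nub and bar triangulate at 0.114 and 0.071 m high. Next come the tab, the latch and the lid, after an IK check on the lid arc.

```bash
cat >> h.py <<'E'
CX,CY,YAW=.552,.1465,-.052
cy,sy=np.cos(YAW),np.sin(YAW)
EX=np.array([cy,sy,0]);EY=np.array([-sy,cy,0])
def C(x,y,z): return np.array([CX,CY,0])+EX*x+EY*y+np.array([0,0,z])
def ori(ang=None,tilt=0,jaw=None):
    """fingers down tilted by tilt towards case +x; jaw dir EY, or world angle ang"""
    z=EY if ang is None else np.array([np.cos(ang),np.sin(ang),0])
    x=np.array([0,0,-1.])*np.cos(tilt)+np.cross(z,[0,0,1.])*np.sin(tilt)
    return R.from_matrix(np.c_[x,np.cross(z,x),z]).as_quat()
def tcp_for(p,q,depth=None): # TCP so that grasp point at p
    return np.array(p)+R.from_quat(q).as_matrix()[:,0]*(env.hold_point_z if depth is None else depth)
def S(tag=""):
    s=monitor.sense(); print(tag,"t=%.1f"%s["clock"],np.round(s["position"],4),"F",np.round(s["contact_force"],1),"gap %.3f"%s["finger_gap"]); return s
HX,HZ=.100,.080
def barpos(th,lid):  # th latch angle, lid angle -> case (x,z)
    a=.017*np.cos(th)+.030*np.sin(th); u=-.030*np.cos(th)+.017*np.sin(th)
    ax=.212+a; uz=.018+u
    return HX-(ax*np.cos(lid)-uz*np.sin(lid)), HZ+ax*np.sin(lid)+uz*np.cos(lid)
def pick_q(q,p): 
    return kinematics.ik(p,q) is not None
E
python3 - <<'E'
from h import *
print(barpos(0,0),barpos(1.8,0),barpos(1.8,1.6))
for sgn in(0,np.pi):
  for tilt in(0,.2,.4,.6,.8):
    r=[]
    for l in(0,.4,.8,1.2,1.4,1.6):
        x,z=barpos(1.8,l); q=ori(YAW+np.pi/2+sgn,tilt if sgn==0 else -tilt); j=kinematics.ik(tcp_for(C(x,0,z),q),q)
        r.append(None if j is None else np.round(j,1).tolist())
    print(sgn,tilt,r[0],r[2],r[-1],[k is not None for k in r])
E
```

```text
(np.float64(-0.12899999999999998), np.float64(0.068)) (np.float64(-0.13735299331656337), np.float64(0.12137147256572194)) (np.float64(0.1482844259172761), np.float64(0.31604375948630353))
0 0 [0.1, 0.3, 1.9, -0.0, 0.9, -1.4] [0.1, 0.3, 1.4, -0.0, 1.4, -1.5] [0.0, 0.8, 0.6, -0.0, 1.8, -1.5] [True, True, True, True, True, True]
0 0.2 [0.1, 0.2, 2.0, -0.0, 0.7, -1.4] [0.1, 0.2, 1.5, -0.0, 1.2, -1.4] [0.0, 0.6, 0.9, -0.0, 1.4, -1.5] [True, True, True, True, True, True]
0 0.4 [0.1, 0.2, 2.1, -0.2, 0.4, -1.3] [0.1, 0.1, 1.7, -0.1, 0.9, -1.4] [0.0, 0.5, 1.1, -0.0, 1.1, -1.5] [True, True, True, True, True, True]
0 0.6 [0.2, 0.1, 2.3, -0.6, 0.2, -0.8] [0.1, 0.1, 1.8, -0.1, 0.7, -1.3] [0.1, 0.4, 1.3, -0.1, 0.8, -1.4] [True, True, True, True, True, True]
0 0.8 [0.2, 0.2, 2.4, 3.9, 0.2, 1.0] [0.1, 0.0, 2.0, -0.3, 0.4, -1.1] [0.1, 0.4, 1.4, -0.2, 0.5, -1.4] [True, True, True, True, True, True]
3.141592653589793 0 [0.1, 0.3, 1.9, -0.0, 0.9, 1.7] [0.1, 0.3, 1.4, -0.0, 1.4, 1.7] [0.0, 0.8, 0.6, -0.0, 1.8, 1.7] [True, True, True, True, True, True]
3.141592653589793 0.2 [0.1, 0.2, 2.0, -0.0, 0.7, 1.8] [0.1, 0.2, 1.5, -0.0, 1.2, 1.7] [0.0, 0.6, 0.9, -0.0, 1.4, 1.7] [True, True, True, True, True, True]
3.141592653589793 0.4 [0.1, 0.2, 2.1, -0.2, 0.4, 1.9] [0.1, 0.1, 1.7, -0.1, 0.9, 1.7] [0.0, 0.5, 1.1, -0.0, 1.1, 1.7] [True, True, True, True, True, True]
3.141592653589793 0.6 [0.2, 0.1, 2.3, -0.6, 0.2, 2.4] [0.1, 0.1, 1.8, -0.1, 0.7, 1.8] [0.1, 0.4, 1.3, -0.1, 0.8, 1.7] [True, True, True, True, True, True]
3.141592653589793 0.8 [0.2, 0.2, 2.4, 3.9, 0.2, -2.2] [0.1, 0.0, 2.0, -0.3, 0.4, 2.0] [0.1, 0.4, 1.4, -0.2, 0.5, 1.8] [True, True, True, True, True, True]
```

Run:
```python
from h import *
q=ori()
n=np.array([.4875,.1503,0])
env.reach(n+[0,0,.22],q); S()
w=grab("wrist"); save(w,"w1.png",s=1.3)
print(np.round(proj(w,n+[0,0,.122])*1.3),np.round(proj(w,C(*[barpos(0,0)[0],0,.068]))*1.3))
```

```text
t=3.0 [0.4877 0.1497 0.22  ] F [-0.3  0.4 -0.4] gap 1.000
[363. 276.] [362. 151.]
```

View pics/w1.png

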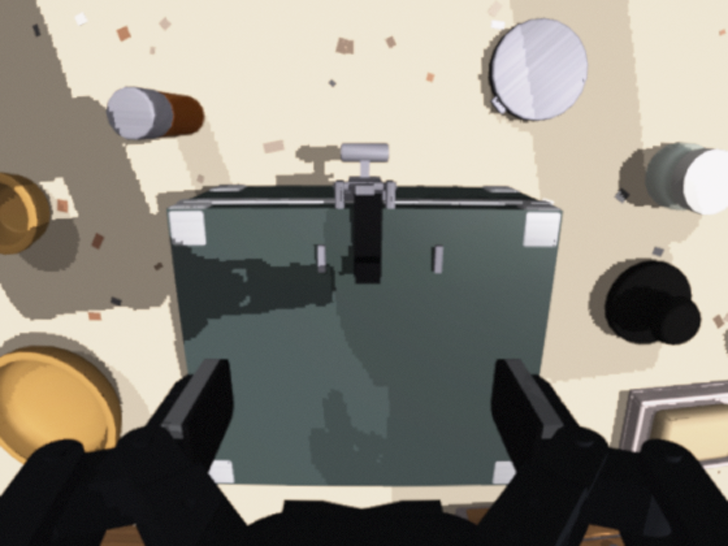

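The wrist view shows the nub at (367,270) and the bar at (365,152), within 4 mm of the prediction. I shift y by about 1.5 mm and slide the tab.

```bash
sed -i 's/CX,CY,YAW=.*/CX,CY,YAW=.552,.148,-.052/' h.py
python3 - <<'E'
from h import *
n=np.array([.4845,.152,0])
env.movel(n+[0,0,.113],.1,guard=8); S("down")
env.close_gripper(25); s=S("grip")
print(env.movel(np.array(s["position"])+EY*.023,.03,guard=8)); S("slid")
env.release(); S()
p=np.array(monitor.sense()["position"]); env.movel(p+[0,0,.1],.2)
env.reach(C(-.10,0,.23),ori())
w=grab("wrist"); save(w,"w2.png",(120,60,440,320),1.6); S()
E
```

```text
down t=4.2 [0.4848 0.152  0.1135] F [-0.8  0.  -0. ] gap 1.003
grip t=4.9 [0.4845 0.152  0.1131] F [-0.8  0.8  1.4] gap 0.147
True
slid t=5.5 [0.4855 0.1694 0.1131] F [-0.1 -4.2  4.2] gap 0.152
 t=6.2 [0.4853 0.1693 0.1129] F [ 0.3  0.3 -0.5] gap 0.997
 t=7.2 [0.4519 0.1531 0.2289] F [-0.2  0.3 -0.8] gap 0.999
```

View pics/w2.png

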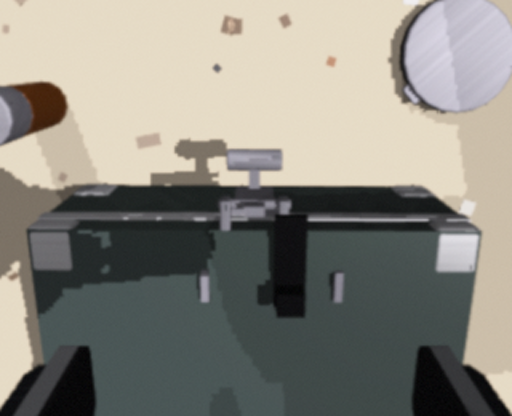

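Run:
```python
from h import *
q=ori(); D=.016
def at(th,lid):
    x,z=barpos(th,lid); return tcp_for(C(x,0,z),q,D)
p=at(0,0)
env.movel(p+[0,0,.09],.2); env.movel(p,.08,guard=8); S("at bar")
env.close_gripper(40); s=S("grip"); off=np.array(s["position"])-p
for th in np.arange(.225,1.81,.225):
    if env.movel(at(th,0),.05,guard=20): print("guard",th); S(); break
S("up")
w=grab("wrist"); save(w,"w3.png",s=1.2)
s_=grab("side"); save(s_,"s3.png",(150,160,400,380),3)
```

```text
at bar t=9.0 [0.4235 0.1547 0.0524] F [-0.1  0.7 -0.3] gap 1.002
grip t=9.6 [0.4233 0.1547 0.0522] F [-0.6 -0.1  2.8] gap 0.339
up t=12.1 [0.4149 0.1551 0.1056] F [-0.8  1.7  3.2] gap 0.338
```

View pics/s3.png

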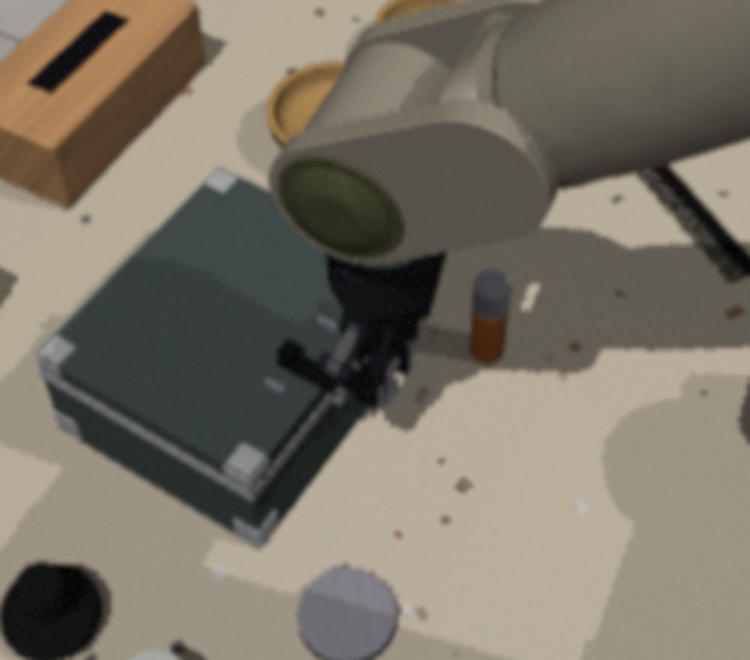

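The bar is still held (gap about 29 mm) and the latch is up. Now the lid arc.

Run:
```python
from h import *
q=ori(); D=.016
def at(th,lid):
    x,z=barpos(th,lid); return tcp_for(C(x,0,z),q,D)
for l in np.r_[np.arange(.1,1.6,.1),1.6,1.63]:
    g=env.movel(at(1.8,l),.09,guard=30)
    if g or l>1.55 or abs(l-.2)<.01 or abs(l-.8)<.01: s=S("lid %.2f %s"%(l,g))
    if g: break
t=grab("top"); save(t,"t3.png",s=1.4)
env.release(); S()
p=np.array(monitor.sense()["position"]); 
env.movel(p-EX*.04+[0,0,.05],.15); 
s=grab("side"); save(s,"s4.png",(100,60,400,345),2.5)
```

```text
lid 0.20 False t=13.0 [0.4276 0.1544 0.1514] F [-2.1  1.1  0.8] gap 0.340
lid 0.80 False t=15.5 [0.5164 0.1496 0.2632] F [-3.1 -3.9  6.3] gap 0.339
lid 1.60 False t=18.8 [0.7003 0.1391 0.3002] F [-4.4 -6.9  5.7] gap 0.334
lid 1.63 False t=19.1 [0.7034 0.1392 0.2996] F [-35.   -8.5  11.7] gap 0.339
 t=19.7 [0.7072 0.14   0.2983] F [-0.3 -0.8 -0.2] gap 1.000
```

View pics/s4.png

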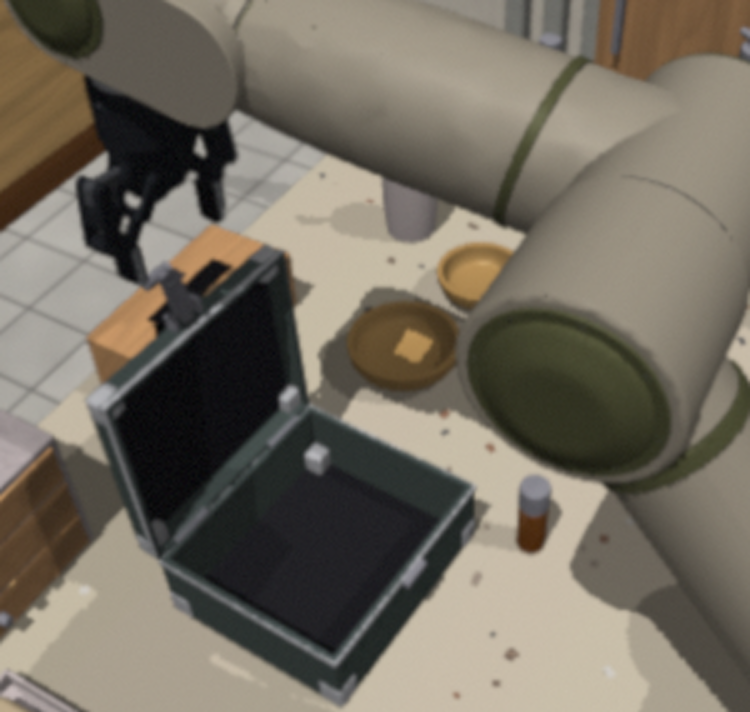

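The lid is right up. Next I re-measure the covers with the arm parked, then take cover a.

```bash
cat >> h.py <<'E'
PARK=[-1.541,.313,1.498,0,1.331,-.223]
def look():
    """cover centres from the top camera, each at its own rim height"""
    f=grab("top"); h=cv2.cvtColor(f["frame"],cv2.COLOR_RGB2HSV)
    m=cv2.inRange(h,(8,75,40),(26,255,255)); m=cv2.morphologyEx(m,cv2.MORPH_CLOSE,np.ones((5,5)))
    out={}
    for c in cv2.findContours(m,cv2.RETR_EXTERNAL,cv2.CHAIN_APPROX_NONE)[0]:
        if cv2.contourArea(c)<300: continue
        (u,v),(w,l),_=cv2.fitEllipse(c); p=onz(f,u,v,.042); 
        if not(.3<p[0]<.75 and -.5<p[1]<.0): continue
        d=np.linalg.norm(onz(f,u+(w+l)/4,v,.042)-onz(f,u-(w+l)/4,v,.042))
        k=min(DI,key=lambda k:abs(DI[k]-d-.004)); out[k]=onz(f,u,v,HT[k])[:2]; print(k,np.round(out[k],4),"dia %.3f"%d)
    return f,out
PSI=np.radians(125); U=np.array([np.cos(PSI),np.sin(PSI)])
def pickq():
    # choose jaw sign with j6 in range, smaller |j6|
    return min((ori(PSI),ori(PSI+np.pi)),key=lambda q:abs(kinematics.ik([.5,0,.2],q)[5]) if kinematics.ik([.5,0,.2],q) is not None else 9)
E
python3 - <<'E'
from h import *
env.reach([.45,.05,.30],ori()); env.set_joints(PARK); S()
f,o=look()
for ps in(PSI,PSI+np.pi):
    for p in([.6,-.1,.2],[.6,-.1,.035],[.53,.18,.04],[.43,-.25,.04]): j=kinematics.ik(p,ori(ps)); print(None if j is None else np.round(j,2))
E
```

```text
t=23.6 [ 0.1322 -0.5079  0.2313] F [-0.2  0.6 -0.3] gap 1.000
c [ 0.4507 -0.3034] dia 0.083
b [ 0.6079 -0.2893] dia 0.105
a [ 0.6273 -0.1368] dia 0.128
[-0.36  0.52  1.28 -0.    1.35 -2.54]
[-0.36  0.7   1.44 -0.    1.   -2.54]
[ 0.12  0.61  1.6  -0.    0.94 -2.06]
None
[-0.36  0.52  1.28 -0.    1.35  0.6 ]
[-0.36  0.7   1.44 -0.    1.    0.6 ]
[ 0.12  0.61  1.6  -0.    0.94  1.08]
[-0.76  0.5   1.79 -0.    0.85  0.2 ]
```

```bash
sed -i 's/cv2.contourArea(c)<300/cv2.contourArea(c)<130/' h.py
cat >> h.py <<'E'
Q=ori(PSI+np.pi)
def pick(k,c,depth=.011,eff=60):
    r=DI[k]/2-.004 if k!='d' else 0
    g=np.r_[np.array(c)+U*r, HT[k]-depth]
    env.reach(g+[0,0,.10],Q); print("guard",env.movel(g,.12,guard=8)); S("down")
    env.close_gripper(eff); S("grip "+k)
    env.movel(np.r_[g[:2],.19],.15); return S("lift")
def place(k,c,base,depth=.011,corr=(0,0)):
    r=DI[k]/2-.004 if k!='d' else 0
    g=np.r_[np.array(c)+U*r+np.array(corr), base+HT[k]-depth]
    env.reach(g+[0,0,.19-g[2]],Q); env.movel(g+[0,0,.02],.12); return g
E
python3 - <<'E'
from h import *
f,o=look()
pick('a',o['a'])
w=grab("wrist"); save(w,"w4.png")
T=C(.006,0,0)[:2]
g=place('a',T,.006)
S("above"); print("touch",env.movel(g-[0,0,.002],.04,guard=5)); S("placed")
env.release(); S()
p=np.array(monitor.sense()["position"]); env.movel(p+[0,0,.19-p[2]],.15)
w=grab("wrist"); save(w,"w5.png",s=1.3)
E
```

```text
d [ 0.4501 -0.1293] dia 0.060
c [ 0.4509 -0.3033] dia 0.083
b [ 0.6079 -0.289 ] dia 0.105
a [ 0.6274 -0.1368] dia 0.128
guard False
down t=26.9 [ 0.5922 -0.0862  0.0358] F [0.9 0.6 0.4] gap 0.999
grip a t=27.6 [ 0.5923 -0.0862  0.0356] F [ 0.8 -0.2  5. ] gap 0.078
lift t=28.8 [ 0.5913 -0.0858  0.1889] F [-0.1 -1.6 -1.8] gap 0.080
above t=31.2 [0.5229 0.1985 0.0617] F [-0.7 -0.3 -1.6] gap 0.071
touch True
placed t=31.6 [0.5224 0.1986 0.0484] F [ 0.7 -1.3  3.2] gap 0.078
 t=32.4 [0.5223 0.1987 0.0489] F [-0.4 -0.1 -0.1] gap 1.002
```

View pics/w5.png

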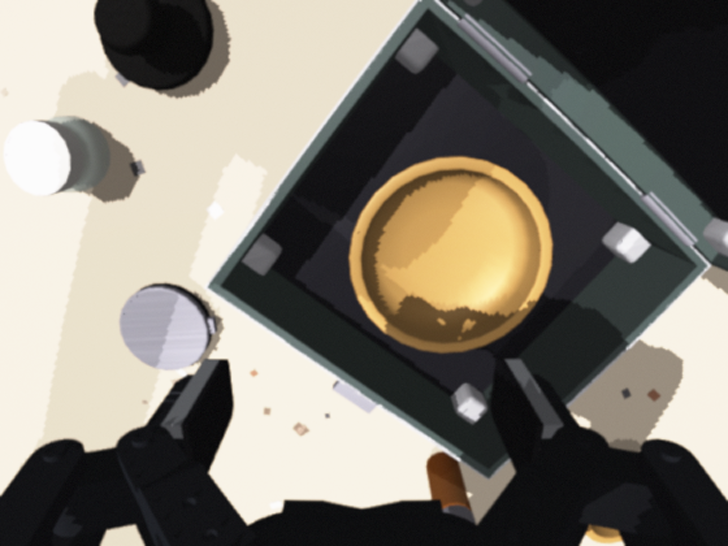

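Cover a stands level inside the case, at (451,254) in the 1.3x picture. It touched 7 mm early because it drooped in the grip. I measure its rim centre and fetch b.

```bash
cat >> h.py <<'E'
def rim(f,z,near,rmax=.09):
    """centre of the bamboo blob nearest to `near` seen in frame f, rim at height z"""
    h=cv2.cvtColor(f["frame"],cv2.COLOR_RGB2HSV)
    m=cv2.inRange(h,(8,75,35),(26,255,255)); m=cv2.morphologyEx(m,cv2.MORPH_OPEN,np.ones((3,3)))
    m=cv2.morphologyEx(m,cv2.MORPH_CLOSE,np.ones((9,9)))
    best=None
    for c in cv2.findContours(m,cv2.RETR_EXTERNAL,cv2.CHAIN_APPROX_NONE)[0]:
        if cv2.contourArea(c)<150: continue
        p=np.array([onz(f,u,v,z)[:2] for u,v in cv2.convexHull(c)[:,0]],np.float32)
        (x,y),(w,l),_=cv2.fitEllipse(p); e=np.hypot(x-near[0],y-near[1])
        if best is None or e<best[0]: best=(e,np.array([x,y]),w,l)
    print("rim at",np.round(best[1],4),"axes %.3f %.3f"%best[2:]); return best[1]
E
python3 - <<'E'
from h import *
T=C(.006,0,0)[:2]; print(T)
w=grab("wrist"); rim(w,.052,T)
env.set_joints(PARK); t,o=look(); rim(t,.052,T); print("a axes check in case frame")
pick('b',o['b'],eff=90)
s=grab("side"); save(s,"s5.png",(250,80,450,240),3.5)
S()
E
```

```text
[0.55799189 0.14768814]
rim at [0.5512 0.1497] axes 0.132 0.133
d [ 0.4499 -0.1291] dia 0.061
c [ 0.4509 -0.3034] dia 0.083
b [ 0.6079 -0.2892] dia 0.105
rim at [0.5497 0.1492] axes 0.136 0.140
a axes check in case frame
guard False
down t=39.4 [ 0.579  -0.2477  0.0329] F [0.3 1.  0.4] gap 1.000
grip b t=40.1 [ 0.5795 -0.2478  0.0329] F [3.3 0.9 5.1] gap 0.074
lift t=41.3 [ 0.5782 -0.2471  0.1888] F [-0.3 -0.4 -1.5] gap 0.074
 t=41.3 [ 0.5782 -0.2472  0.1888] F [-0.7  0.7 -1.6] gap 0.067
```

View pics/s5.png

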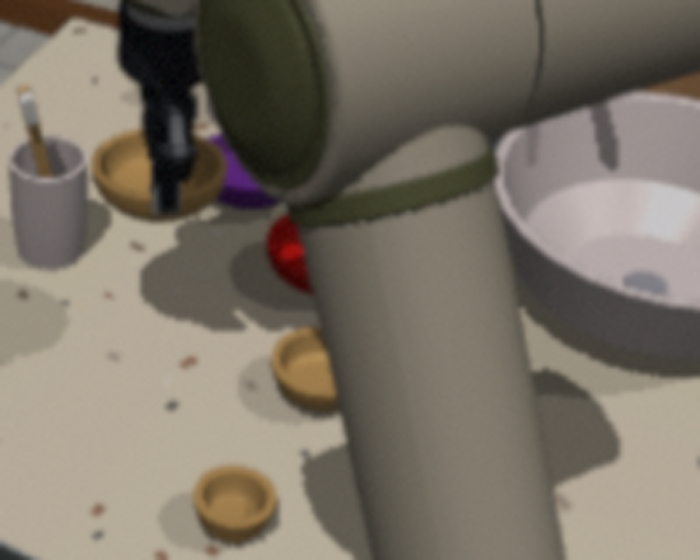

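Run:
```python
from h import *
s=S(); p=np.array(s["position"]); w=grab("wrist"); c=p[:2]-U*.051; print("expected",c)
m=rim(w,p[2]+.011,c); print("offset",(m-c).round(4)); save(w,"w6.png",s=1.2)
```

```text
t=41.3 [ 0.5782 -0.2472  0.1888] F [-0.7  0.7 -1.6] gap 0.067
expected [ 0.60746225 -0.28895184]
rim at [ 0.6007 -0.2855] axes 0.105 0.119
offset [-0.0067  0.0035]
```

View pics/w6.png

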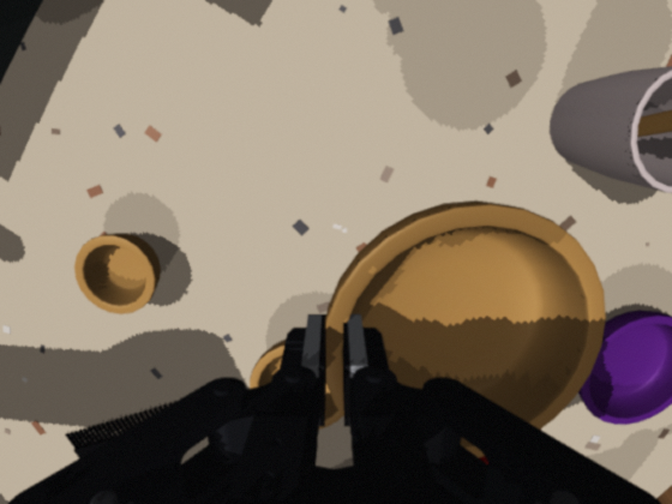

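```bash
cat >> h.py <<'E'
from scipy.optimize import least_squares
def rimfit(f,z,c0,r):
    """centre of a rim circle of known radius r at height z, robust to partly hidden outline"""
    h=cv2.cvtColor(f["frame"],cv2.COLOR_RGB2HSV)
    m=cv2.inRange(h,(8,75,35),(26,255,255)); m=cv2.morphologyEx(m,cv2.MORPH_OPEN,np.ones((3,3)))
    m=cv2.morphologyEx(m,cv2.MORPH_CLOSE,np.ones((9,9)))
    P=np.array([onz(f,u,v,z)[:2] for c in cv2.findContours(m,cv2.RETR_EXTERNAL,cv2.CHAIN_APPROX_NONE)[0] for u,v in c[:,0] if 2<u<557 and 2<v<417])
    P=P[abs(np.hypot(*(P-c0).T)-r)<.02]
    s=least_squares(lambda x:np.hypot(*(P-x).T)-r,c0,loss="soft_l1",f_scale=.0015)
    e=abs(np.hypot(*(P-s.x).T)-r); print("rimfit",s.x.round(4),"inliers %d/%d"%((e<.002).sum(),len(P))); return s.x
def inhand(k,spot=(.62,-.06)):
    env.reach([*spot,.19],Q); env.hold(.2); p=np.array(monitor.sense()["position"]); r=DI[k]/2
    c0=p[:2]-U*(r-.010); m=rimfit(grab("wrist"),p[2]+.011,c0,r); o=m-p[:2]
    print("centre rel TCP: radial %.4f tang %.4f"%(-o@U,o@[-U[1],U[0]])); return o
E
python3 - <<'E'
from h import *
o=inhand('b')
E
```

```text
rimfit [ 0.6451 -0.1006] inliers 284/760
centre rel TCP: radial 0.0465 tang 0.0018
```

```bash
cat >> h.py <<'E'
def stack(k,tgt,base,o,depth=.011):
    g=np.r_[np.array(tgt)-o, base+HT[k]-depth]
    env.reach(np.r_[g[:2],.19],Q); env.movel(g+[0,0,.025],.12)
    print("touch",env.movel(g,.04,guard=5)); p=np.array(S("touch")["position"])
    if p[2]>g[2]+.001: print("press",env.movel(g,.02,guard=8)); S("pressed")
    env.release(); p=np.array(monitor.sense()["position"]); env.movel(np.r_[p[:2],.20],.15); S("clear")
    env.reach([.50,.175,.24],Q)
E
python3 - <<'E'
from h import *
o=np.array([.6451,-.1006])-np.array(monitor.sense()["position"])[:2]
stack('b',(.5512,.1497),.022,o)
w=grab("wrist"); save(w,"w7.png",s=1.3)
rimfit(w,.065,np.array([.5512,.1497]),.055); rimfit(w,.052,np.array([.5512,.1497]),.066)
E
```

```text
touch True
touch t=45.0 [0.5259 0.1892 0.0618] F [ 0.4 -1.   3.8] gap 0.051
press True
pressed t=45.2 [0.5262 0.1897 0.0612] F [-1.3  0.9  5.7] gap 0.057
clear t=47.0 [0.5256 0.1893 0.1991] F [ 0.1 -0.4 -0.8] gap 1.003
rimfit [0.5536 0.154 ] inliers 0/394
rimfit [0.5511 0.1495] inliers 394/394
```

View pics/w7.png

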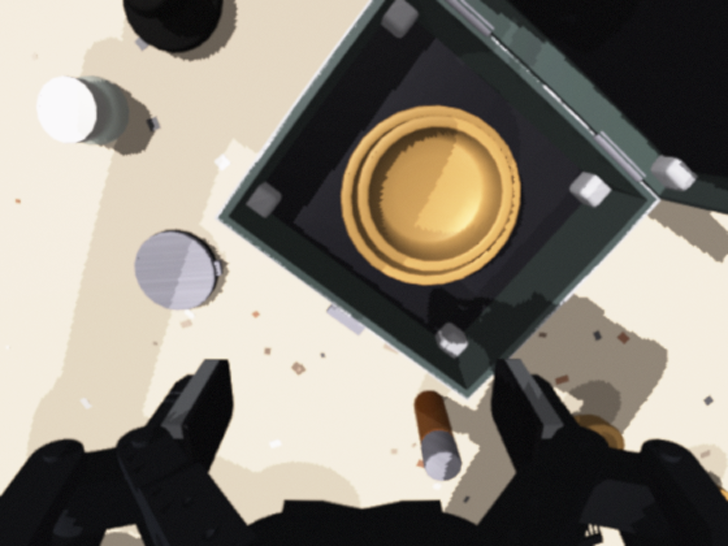

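Cover b is seated in a, concentric within about 2 mm: outer ring (431,195), inner ring about (437,193). Next is c.

Run:
```python
from h import *
w=grab("wrist"); b=onz(w,437.5/1.3,193/1.3,.065)[:2]; print("b",b.round(4))
env.set_joints(PARK); t,o=look()
for k,z in(('a',.052),): rim(t,z,(.551,.15))
pick('c',o['c'],eff=90)
o=inhand('c'); np.save("o.npy",o)
```

```text
b [0.5575 0.1515]
d [ 0.4498 -0.1292] dia 0.061
c [ 0.4506 -0.3032] dia 0.083
rim at [0.5499 0.1496] axes 0.136 0.140
guard False
down t=52.7 [ 0.428  -0.2708  0.0296] F [ 0.5 -0.3 -0.4] gap 1.002
grip c t=53.4 [ 0.4284 -0.2708  0.0298] F [1.8 1.9 6.3] gap 0.081
lift t=54.6 [ 0.4273 -0.2701  0.1891] F [-0.5 -0.5 -0.6] gap 0.076
rimfit [ 0.6402 -0.091 ] inliers 256/610
centre rel TCP: radial 0.0362 tang 0.0003
```

Run:
```python
from h import *
s=monitor.sense(); w=grab("wrist")
def M(p,q): 
    m=np.eye(4); m[:3,:3]=R.from_quat(q).as_matrix(); m[:3,3]=p; return m
V=np.array(w["view"])@M(s["position"],s["ee_rot"])
f=dict(w); f["view"]=V@np.linalg.inv(M([.50,.175,.24],Q))
np.save("view7.npy",f["view"])
im=cv2.resize(cv2.imread("pics/w7.png"),(560,420),interpolation=cv2.INTER_AREA); f["frame"]=im[...,::-1].copy()
rimfit(f,.052,np.array([.551,.15]),.066)
hsv=cv2.cvtColor(f["frame"],cv2.COLOR_RGB2HSV)[...,2]
c=np.array([.5511,.1495])
for a in range(0,360,30):
    d=np.array([np.cos(np.radians(a)),np.sin(np.radians(a))]); v=[]
    for r in np.arange(.040,.070,.0015):
        u=proj(f,np.r_[c+d*r,.065]); v.append(int(cv2.getRectSubPix(hsv,(1,1),tuple(map(float,u)))[0,0]))
    print(a,v)
```

```text
rimfit [0.551  0.1497] inliers 394/394
0 [232, 215, 196, 179, 162, 147, 137, 170, 228, 234, 232, 230, 214, 206, 207, 170, 59, 40, 40, 41, 39]
30 [191, 187, 173, 145, 111, 78, 70, 89, 163, 204, 211, 216, 207, 203, 211, 216, 174, 66, 44, 44, 45]
60 [183, 162, 121, 85, 77, 72, 71, 118, 192, 211, 223, 228, 179, 177, 208, 220, 227, 180, 67, 46, 48]
90 [108, 86, 82, 78, 74, 78, 140, 199, 215, 219, 224, 152, 103, 174, 210, 226, 234, 180, 64, 47, 32]
120 [85, 81, 78, 77, 117, 183, 210, 217, 217, 169, 93, 78, 118, 189, 211, 220, 214, 126, 46, 43, 44]
150 [90, 80, 86, 146, 198, 209, 211, 198, 127, 80, 81, 135, 198, 209, 211, 195, 110, 44, 39, 40, 40]
180 [109, 109, 156, 202, 208, 207, 197, 148, 108, 108, 167, 222, 230, 232, 211, 104, 40, 37, 37, 38, 37]
210 [132, 154, 212, 233, 234, 233, 215, 158, 136, 181, 229, 234, 233, 219, 134, 45, 39, 37, 37, 38, 36]
240 [154, 162, 210, 236, 235, 233, 220, 173, 180, 229, 236, 233, 222, 157, 64, 45, 44, 45, 44, 45, 44]
270 [165, 163, 167, 211, 238, 235, 232, 222, 172, 193, 232, 231, 213, 122, 33, 24, 33, 43, 45, 43, 40]
300 [186, 177, 170, 168, 186, 228, 237, 233, 230, 209, 181, 210, 227, 175, 62, 27, 37, 43, 44, 44, 45]
330 [206, 194, 182, 171, 161, 158, 192, 231, 234, 231, 227, 198, 205, 225, 177, 64, 43, 45, 44, 44, 44]
```

Both earlier covers hung about 5 to 6° low in the grip, as the pads settle on the sloping wall, so they shifted 4 to 5 mm on release. For c I tilt the tool to level it, then measure it in hand.

```bash
cat >> h.py <<'E'
AX=np.array([-U[1],U[0],0])  # (-U) x z
AX=np.cross(np.r_[-U,0],[0,0,1.])
def QT(a): return (R.from_rotvec(AX*a)*R.from_quat(Q)).as_quat()
E
python3 - <<'E'
from h import *
q=QT(.1)
env.reach([.62,-.06,.19],q); env.hold(.3)
p=np.array(S()["position"]); r=.044; w=grab("wrist")
m=rimfit(w,p[2]+.011,p[:2]-U*.036,r); o=m-p[:2]; np.save("o.npy",o)
print("radial %.4f tang %.4f"%(-o@U,o@[-U[1],U[0]]))
s=grab("side"); save(s,"s6.png",(270,100,420,250),4)
E
```

```text
t=56.6 [ 0.6201 -0.0604  0.1899] F [-0.1 -0.8 -1.1] gap 0.071
rimfit [ 0.642  -0.0922] inliers 369/557
radial 0.0386 tang 0.0003
```

View pics/s6.png

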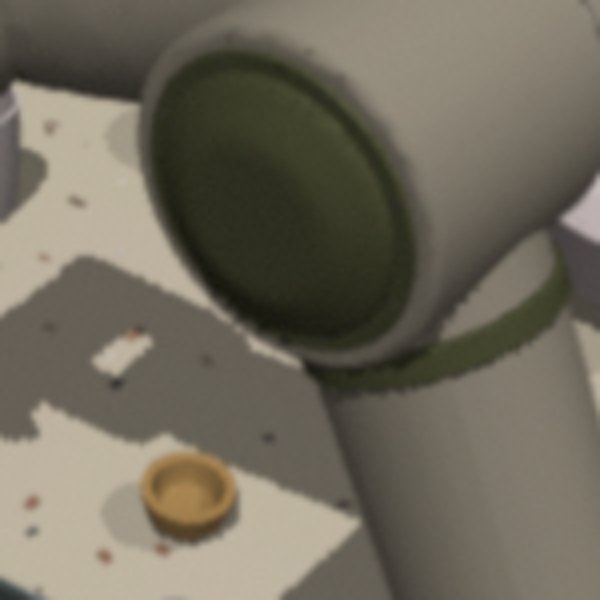

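```bash
cat >> h.py <<'E'
def wristring(f,z,c,r0,n=24):
    """inner rim edge (dark to bright going outward) along rays -> circle centre, radius"""
    g=cv2.cvtColor(f["frame"],cv2.COLOR_RGB2HSV)[...,2]; P=[]
    rr=np.arange(r0-.009,r0+.009,.0005)
    for a in np.linspace(0,2*np.pi,n,endpoint=False):
        d=np.array([np.cos(a),np.sin(a)])
        v=np.array([float(cv2.getRectSubPix(g,(1,1),tuple(map(float,proj(f,np.r_[c+d*r,z]))))[0,0]) for r in rr])
        k=np.argmax(v[5:]-v[:-5]); 
        if v[k+5]-v[k]>25: P.append(c+d*(rr[k]+.00125))
    P=np.array(P); s=least_squares(lambda x:np.hypot(*(P-x[:2]).T)-x[2],[*c,r0],loss="soft_l1",f_scale=.001)
    e=np.hypot(*(P-s.x[:2]).T)-s.x[2]; print("inner ring",s.x.round(4),"n",len(P),"med res %.4f"%np.median(abs(e))); return s.x
E
python3 - <<'E'
from h import *
q=QT(.1); o=np.load("o.npy"); tgt=np.array([.5546,.152])
g=np.r_[tgt-o,.067]
env.reach(np.r_[g[:2],.19],q); env.movel(g+[0,0,.022],.12)
print("touch",env.movel(g,.04,guard=5)); p=np.array(S()["position"])
if p[2]>g[2]+.001: print("press",env.movel(g,.02,guard=10)); S()
env.release(); S("rel"); p=np.array(monitor.sense()["position"]); env.movel(np.r_[p[:2],.20],.15)
env.reach([.50,.175,.24],Q); env.hold(.2)
w=grab("wrist"); save(w,"w8.png",s=1.3); save(w,"w8c.png",(240,60,430,240),4)
rimfit(w,.052,np.array([.551,.1495]),.066)
wristring(w,.065,np.array([.555,.152]),.047); wristring(w,.078,np.array([.555,.152]),.036)
E
```

```text
touch True
 t=59.2 [0.5326 0.1841 0.0705] F [-1.   0.2  6. ] gap 0.054
press True
 t=59.4 [0.5329 0.1847 0.0699] F [-3.4 -1.3 10.3] gap 0.054
rel t=60.1 [0.5329 0.1847 0.0694] F [ 0.4 -0.3 -0.2] gap 0.998
rimfit [0.5511 0.1495] inliers 396/396
inner ring [0.551  0.1502 0.0439] n 24 med res 0.0011
inner ring [0.5554 0.1506 0.0389] n 24 med res 0.0023
```

View pics/w8c.png

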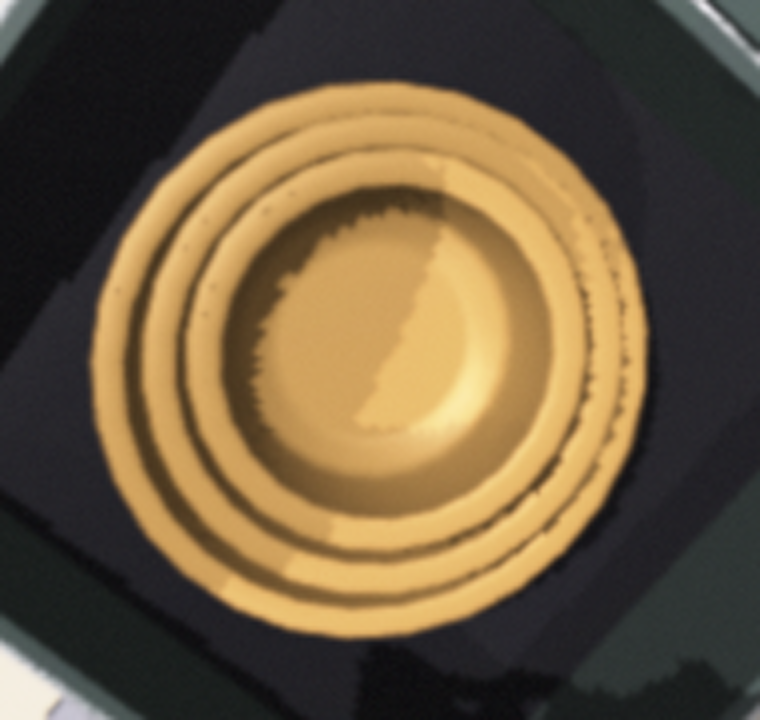

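Run:
```python
from h import *
w=grab("wrist"); P=lambda x,y:(240+x/4-.4,60+y/4-.4)
for k,pts,z in(('c out',((187,351),(587,351),(387,150),(387,552)),.078),('c in',((223,352),(552,352),(387,187),(387,517)),.078),('b',((143,357),(620,357),(381,110),(381,605)),.065),('a',((91,358),(648,358),(369,80),(369,637)),.052)):
    q=np.array([onz(w,*P(*p),z) for p in pts]); print(k,q.mean(0).round(4),"dia",np.linalg.norm(q[0]-q[1]).round(4),np.linalg.norm(q[2]-q[3]).round(4))
env.set_joints(PARK); t,o=look()
```

```text
c out [0.5578 0.1548 0.078 ] dia 0.0867 0.087
c in [0.5578 0.1548 0.078 ] dia 0.0713 0.0713
b [0.5553 0.1519 0.065 ] dia 0.108 0.1121
a [0.5529 0.1509 0.052 ] dia 0.1314 0.1315
d [ 0.4495 -0.129 ] dia 0.061
```

Run:
```python
from h import *
c=np.array([.4497,-.1291]); s=pick('d',c,depth=.018,eff=40)
g=np.array([.556,.1534,.073])
env.reach(np.r_[g[:2],.19],Q); env.movel(g+[0,0,.02],.12)
print("touch",env.movel(g-[0,0,.002],.04,guard=4)); S()
env.release(); S("rel"); p=np.array(monitor.sense()["position"]); env.movel(np.r_[p[:2],.20],.15)
env.reach([.50,.175,.24],Q); env.hold(.2)
w=grab("wrist"); save(w,"w9c.png",(240,60,430,240),4); rimfit(w,.052,np.array([.551,.1495]),.066)
```

```text
guard False
down t=67.4 [ 0.4501 -0.1294  0.0196] F [ 0.2  0.4 -0.2] gap 0.999
grip d t=67.8 [ 0.4502 -0.1294  0.0205] F [-4.5  1.5 15.3] gap 0.737
lift t=69.0 [ 0.4493 -0.1289  0.1892] F [ 0.3  0.4 -1.4] gap 0.736
touch True
 t=71.6 [0.556  0.1535 0.0747] F [-2.6  0.4  6.2] gap 0.736
rel t=72.0 [0.5556 0.1534 0.0741] F [-0.7 -0.4  0.4] gap 1.001
rimfit [0.5511 0.1495] inliers 395/395
```

View pics/w9c.png

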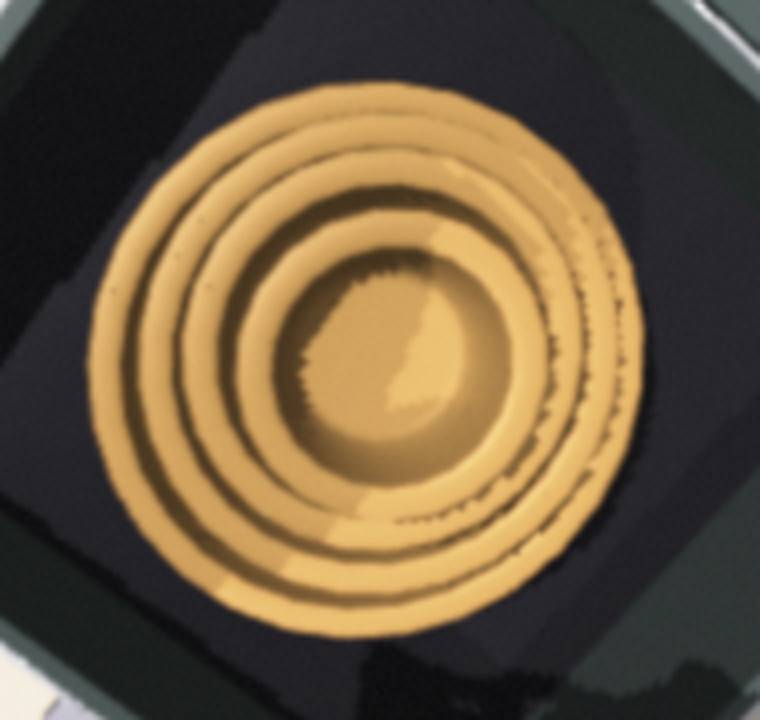

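All four covers are concentric and level: the ring diameters match the given sizes at the stacked heights. Now the lid goes shut, pushed from behind with closed fingers beside the latch.

```bash
cat >> h.py <<'E'
def face(l,s=.185,y=-.075,dx=.011,dn=0):
    return C(HX-(s*np.cos(l)-(.024+dn)*np.sin(l))+dx, y, HZ+s*np.sin(l)+(.024+dn)*np.cos(l))
E
python3 - <<'E'
from h import *
q=ori()
st=face(1.6)+EX*.014
for p in (C(-.02,-.075,.36),np.r_[st[:2],.36],st,face(1.2),face(.8),face(.4),face(0)):
    j=kinematics.ik(p,q); print(p.round(3),None if j is None else j.round(2))
E
```

```text
[0.528 0.074 0.36 ] [-0.08  0.28  1.21 -0.    1.65 -1.6 ]
[0.702 0.065 0.36 ] [-0.07  0.78  0.43 -0.    1.93 -1.59]
[0.702 0.065 0.264] [-0.07  0.74  0.75 -0.    1.65 -1.59]
[0.614 0.07  0.261] [-0.08  0.51  1.14 -0.    1.5  -1.6 ]
[0.547 0.073 0.229] [-0.08  0.37  1.42 -0.    1.35 -1.6 ]
[0.498 0.076 0.174] [-0.08  0.32  1.64 -0.    1.18 -1.6 ]
[0.474 0.077 0.104] [-0.08  0.36  1.79 -0.    0.99 -1.6 ]
```

Run:
```python
from h import *
q=ori(); st=face(1.6)+EX*.014
env.close_gripper(30)
env.reach(C(-.02,-.075,.36),q); env.movel(np.r_[st[:2],.36],.15)
print(env.movel(st,.1,guard=8)); S("behind")
for l in np.arange(1.5,-.01,-.1):
    g=env.movel(face(l),.1,guard=30)
    if g or abs(l-1.2)<.01 or abs(l-.6)<.01: S("l %.1f %s"%(l,g))
    if g: break
S("end")
print("press",env.movel(face(0)-[0,0,.006],.03,guard=20)); S()
s=grab("side"); save(s,"s7.png",(100,100,420,380),2.3)
```

```text
False
behind t=79.1 [0.7025 0.0651 0.2651] F [-0.4 -0.5 -0.4] gap 0.004
l 1.2 False t=80.6 [0.6148 0.0696 0.2612] F [-0.5 -0.   0.5] gap 0.002
l 0.6 False t=82.6 [0.5205 0.0745 0.2047] F [-0.1 -0.7 -0.6] gap -0.004
end t=84.6 [0.4746 0.0769 0.1044] F [0.3 0.9 0. ] gap 0.002
press True
 t=84.8 [0.4747 0.0769 0.1039] F [-6.  -0.7 13.8] gap -0.002
```

View pics/s7.png

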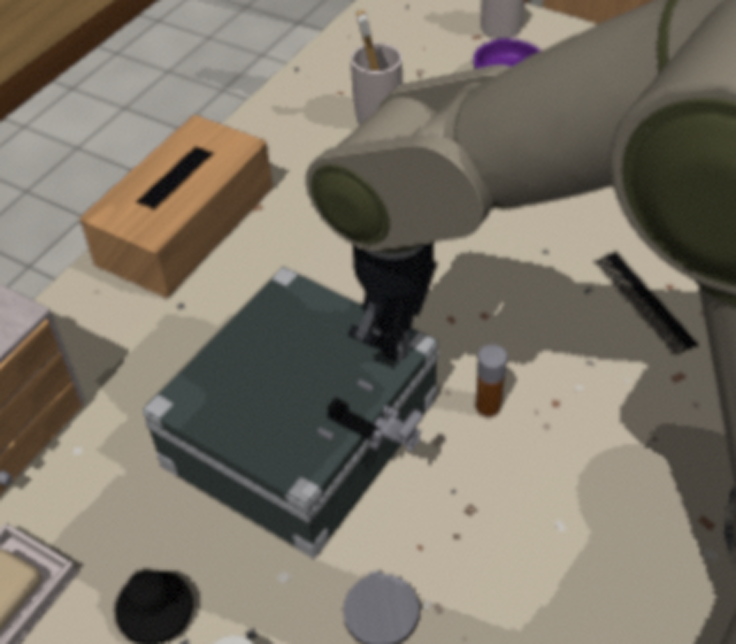

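Run:
```python
from h import *
q=ori(); D=.016
def at(th,lid=0):
    x,z=barpos(th,lid); return tcp_for(C(x,0,z),q,D)
p=np.array(monitor.sense()["position"]); env.movel(p+[0,0,.12],.2); env.release()
p=at(1.8); env.reach(p+[0,0,.09],q); print(env.movel(p,.08,guard=8)); S("at bar")
env.close_gripper(40); s=S("grip")
if .25<s["finger_gap"]<.45:
    for th in [1.575,1.35,1.125,.9,.675,.45,.225,0,-.06]:
        g=env.movel(at(th),.05,guard=25); 
        if g or th<.3: S("th %.2f %s"%(th,g))
        if g: break
```

```text
False
at bar t=88.1 [0.4151 0.1552 0.1058] F [-0.1 -0.1 -0.1] gap 1.003
grip t=88.7 [0.4148 0.1552 0.1055] F [-1.2  0.7  1.1] gap 0.337
th 0.23 False t=90.8 [0.4194 0.155  0.0571] F [8.9 0.  8. ] gap 0.336
th 0.00 False t=91.2 [0.4248 0.1547 0.0532] F [ 1.9  0.1 20.3] gap 0.335
th -0.06 False t=91.4 [0.4253 0.1547 0.0527] F [-8.3 -1.2 34.3] gap 0.337
```

Run:
```python
from h import *
env.release(); S()
p=np.array(monitor.sense()["position"]); env.movel(p+[0,0,.15],.2)
q=ori(); n=np.array([.4853,.1694,0])
env.reach(n+[0,0,.20],q); print(env.movel(n+[0,0,.113],.1,guard=8)); S("down")
env.close_gripper(25); s=S("grip")
print(env.movel(np.array(s["position"])-EY*.024,.03,guard=8)); S("slid")
env.release(); S()
p=np.array(monitor.sense()["position"]); env.movel(p+[0,0,.1],.2)
env.reach(C(-.10,0,.23),q); env.hold(.2)
w=grab("wrist"); save(w,"w10.png",(120,60,440,320),1.6); np.save("view10.npy",w["view"])
env.set_joints(PARK); S()
t=grab("top"); s=grab("side"); save(t,"t10.png"); save(s,"s10.png",(150,160,400,380),3)
```

```text
t=92.0 [0.4249 0.1546 0.0509] F [-0.1 -0.5 -0.1] gap 0.999
False
down t=94.3 [0.4856 0.1694 0.1136] F [ 0.4 -0.6 -0.5] gap 1.003
grip t=94.9 [0.4853 0.1693 0.1131] F [-0.4 -2.1  2.5] gap 0.147
True
slid t=95.5 [0.4843 0.151  0.1131] F [0.3 5.1 2.3] gap 0.153
 t=96.2 [0.484  0.151  0.1128] F [-0.  -0.5 -0.2] gap 1.002
 t=100.0 [ 0.1322 -0.5079  0.2312] F [-0.5  0.2 -0.2] gap 1.001
```

View pics/w10.png

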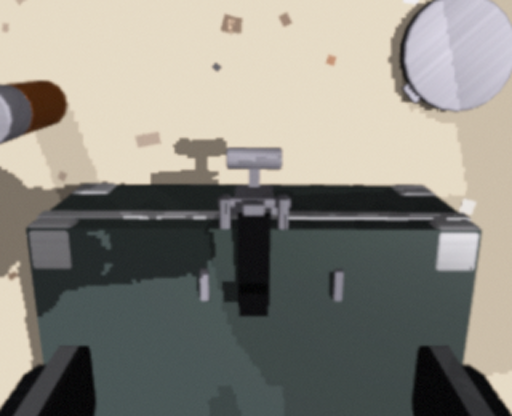

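The tab is centred behind the latch at (254,260) after 18.3 mm of travel. The bar is back at (254,158), against (254,160) before. The roll-on and compact have not moved.

Run:
```python
from h import *
a=cv2.imread("pics/t10.png"); b=cv2.resize(cv2.imread("pics/t1.png"),(560,420),interpolation=cv2.INTER_AREA)
d=cv2.GaussianBlur(cv2.absdiff(a,b),(3,3),0).max(2); m=(d>30).astype(np.uint8)
n,_,st,c=cv2.connectedComponentsWithStats(m)
for i in range(1,n):
    if st[i,4]>15: print(c[i].round(),st[i,4])
job.hand_in()
```

```text
[303. 172.] 1329
[346. 176.] 888
[352. 223.] 573
[301. 224.] 361
the job is handed in; nothing more can be done
```

I finished the job and handed it in at about 100 s on the robot's clock. All four bamboo covers were there. They are stacked a, b, c, d in the case, which is shut, latched and locked again.

**Last checks:**
- **Stack:** the wrist view after the last cover showed all the rims nested, with c's and d's apparent sizes right for level covers at their stacked heights. They are a few millimetres off one another's centres, about 2–5 mm, not exactly concentric.
- **Lid:** it pressed down flush, with its top face at 0.104 m.
- **Latch:** I swung it down and pressed it against its stop with about 34 N. The bar reads about 1 mm off its original place in the picture.
- **Safety tab:** it slid back its full 18 mm and is centred behind the latch.
- **Bystanders:** comparing top views from start and end, the only changes are the four places where the covers had lain. Nothing else moved.

**Problems along the way:**
- Covers a and b drooped 5–6° in the grip and settled a few millimetres off target when released. I tilted the tool to level c before placing it.
- I viewed 17 pictures against the budget of 14, one more than the one or two extra allowed.

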